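Roll the sample cylinder home and close the keeper

ROBOT

A 6-joint arm with a two-finger parallel gripper is mounted at the origin on the work surface. World frame = base frame: x ahead of the robot, y to its left, z up, the work surface at z = 0. Lengths are in m, angles in rad, forces in N, time in s.
With the tool pointing down it reaches from about 0.375 to 0.975 m from the base axis. Payload 3.8 kg.
Tool frame: the origin (TCP) lies where the fingers leave the gripper's body, on its centre line; the fingertips stand 73 mm ahead of it and the grasp point (between the pads) lies 54 mm ahead of it (nose_length is the distance from the TCP to the fingertips, in m); z points along the fingers, y is the line along which they close (so a half turn about z gives the same grasp; the last joint's range is limited). The gripper opens to 85 mm and grips with 20 to 120 N. Pads are 22 mm wide; open, the fingers measure 114 mm over their backs; the gripper's body (76 mm by 85 mm) begins 54 mm behind the grasp point. The pads swing forward as they close: fully open they stand 13 mm farther back than shut.
Start: joints at [1.095, 0.264, 1.604, -0, 1.274, -0.037], TCP at [0.287, 0.611, 0.304] pointing down, gripper open.
Joint ranges: [-2.63, 2.63], [-0.94, 2.18], [0.31, 2.57], [-1.31, 4.45], [0, 2.66], [-2.55, 2.55]. Speed limits (rad/s): [2.57, 2.57, 3.14, 3.14, 3.14, 3.14].

INTERFACE

Orientations are given as a rotation vector (axis times angle).
In Python, from workcell import read_state, read_camera, calibration, finish_job, look_for, cut_out, tip_of, nose_length gives the robot as it stands.
- The arm moves only by the tool step_arm, never from a script. Its argument "targets" is a list of rows, each a list of 3 entries, a list of its own where there are three numbers: the turn, a rotation vector about the tool's x, y, z in rad, then the shift along the tool's x, y, z in mm, then the finger opening in mm, from 0 to 85.4. In form: [[[ax, ay, az], [x, y, z], grip], ...]. A call has 1 to 5 rows; each row shifts and turns the commanded pose from where the row before left it, along the tool's axes as they then stand; what a row does not reach is not made up. A row lasts 1/12 s, in which the tool goes at most 41.7 mm and 7.16 degrees, less where a joint would pass 70% of its speed; a pose out of reach is approached as far as the arm can. A call with a gripper value outside its range is refused whole. The fingers move at their own pace and stop on an object; "grip_force" is the grip in N (left out, the last holds). Time passes only in rows, so rows that do not move let the fingers close. It gives the time, the measured TCP pose, the force, the opening and the grip force at its end, in the units of the state.
- read_state(): the state, without advancing time (a new reading comes with each control period).
- read_camera(name): name is "side" or "top" or "wrist"; returns the picture (480x640x3 uint8, red, green, blue); there is no depth.
- calibration(name): a dict with "camera_matrix" (3x3 intrinsics, pixels), "R" (3x3) and "t" (3): a world point X has camera coordinates R X + t. Camera axes: x right, y down, z forward; pixel columns grow to the right and rows downward; lengths in m; the calibration is good to about 2 mm. A picture is of the moment at which its call begins: read the wrist's pose just before it. calibration takes no time and is no camera call; for the wrist camera it gives the pose at the moment of the call.
- finish_job(): hands the job in; it is judged then, once.
Trained networks look in the newest picture that a camera, given by its name, has taken for a name from the list of things; names that differ only in an ending like _2 or _b are one class to them, and where a whole thing is asked for, a point or a joint stands for the part that bears it (a point fixed in the world has none). Each returns a list of dicts, best first, with "score" (0 to 1); they miss things now and then, are a little off and sometimes report something else, mostly with a low value. They report only what shows in the picture. A call takes as long as a camera call. They do not tell look-alikes from the thing itself.
- look_for(camera, query): "extent" ([left, top, right, bottom] in pixels, round what is visible of it).
- cut_out(camera, query): "region" (480x640 bool, what is visible of it) and "extent" ([left, top, right, bottom] in pixels, round what is visible of it).
- tip_of(camera, query): "at" ([row, column] in pixels: a listed point, or the origin of a listed thing).
The state is a dict: "time": time; "q": joint angles; "joint_vel": joint speeds; "joint_torque": joint torques, N m; "tool_pos": TCP position; "tcp_rot": TCP orientation; "wrist_force": force on the tool from outside, world axes, zero at the start; "torque": the same for the moment, N m; "width": opening from 0.0 (shut) to 1.0 (fully open); "grip_force": force on a finger pad.
Only numpy, scipy, OpenCV 4.12 (cv2) and the standard library are available. Lean on these libraries where they do the work, as an engineer would, in place of code of your own. Each camera call takes 0.05 s, during which the arm holds its last target. There are 200 camera calls.

TASK

Lay your closed fingers flat on top of the steel sample cylinder and roll it along the white rack, in as many strokes as you need, over the low ridge, whose height is not known beforehand, until it lies home against the stop, and there bed it by pressing straight down on it with a steady 20 N for a good second. Never press harder than 40 N, and let it neither run away nor be shoved from behind, gripped or lifted. Then swing the hinged keeper over and fully down across it, leaving the small things beside the rack where they stand.

Things in the scene. Friction and masses are not known exactly. Their poses are not given: they have to be found in the camera images.
- rack: White plastic transport rack fixed to the table, base 290 x 160 mm. Origin at table level, mid-width. Its +x is the rolling direction, towards the stop; y lies across, z up. Flat running surface 12 mm above the table, from x = -153 mm to the stop bar's face at x = 91 mm. Stop bar 34 mm high above that surface, 10 mm thick. A curb 10 mm high closes the rear end.
- home (a point): Point on the level of the running surface below the axis of a cylinder that is fully home: rack x = 70 mm, y = 0, z = 12 mm. A ridge across the rack, rounded at 20 mm radius, has its crest 10 mm before this point; from there to the stop is a flat landing 0.8 mm below the crest. This insert is set differently each time: crest 1.2 to 4.2 mm above the running surface; it must be felt. Before the crest the cylinder rolls back; behind it, it stays, with 1.5 mm of play.
- cylinder: Plain stainless steel sample cylinder lying loose across the rack, before the ridge, free to roll. 42 mm in diameter, 120 mm long, with small fittings 20 mm beyond each end; 0.4 to 0.85 kg. Origin at its centre, 21 mm above the running surface. Its y axis is the cylinder's axis, roughly along the rack's y; its other two axes turn as it rolls.
- keeper (a joint): Angle of the hinged aluminium keeper, rad: 0 = closed, lying level over the home place; grows as it swings up and back (1.57 upright, 2.95 the limit). Stiff hinge (0.07 N m): stays where left. A strap 20 mm wide, 4 mm thick, with a lip 18 mm below it, 68 mm from the hinge, that stands before the cylinder when closed, and a round cross bar at its free end.
- keeper_grip (a point): Centre of the keeper's cross bar: 12 mm thick, 30 mm long along the rack's y, 82 mm from the hinge axis. When closed it is at rack x = 32 mm, z = 60.5 mm.
- keeper_hinge (a point): Middle of the keeper's hinge axis, which runs along the rack's y; at rack x = 114 mm, y = 0, z = 60.5 mm; its two lugs stand just behind the stop and reach to z = 65 mm.
- jar: Bystander: small amber jar with a blue cap, 36 mm across, 55 mm tall, standing beside the rack. Origin at the centre of its underside.
- beaker: Bystander: empty glass beaker, 52 mm across, 60 mm tall, beside the rack. Origin at the centre of its underside.
- offcut: Bystander: upright steel slug, 24 mm across, 50 mm tall, beside the rack. Origin at the centre of its underside.
- bulb: Bystander: dark rubber pipette bulb, 48 mm across, 55 mm tall, beside the rack. Origin at the centre of its underside.
There are look-alikes about, which are no part of the job. Leave any red look-alike of the cylinder alone.

How it is judged:
On the way, in this order (a step that is already met when the one before it is completed fails the run):
1. the cylinder has been brought up to the ridge, rolling under fingers pressed on top of it (x of cylinder in the frame of rack between 0.035 and 0.062 m and contact force between the fingers and cylinder above 1 N and value of joint keeper above 1.6 rad).
2. the cylinder, home between ridge and stop with the keeper still open, is bedded by a steady press of 14 to 26 N (x of cylinder in the frame of rack above 0.0665 m and z of cylinder in the frame of rack between 0.032 and 0.0378 m and y of cylinder in the frame of rack between -0.03 and 0.03 m and angle between the y axis of cylinder and the y axis of rack, either way round below 0.05 rad and contact force between the fingers and cylinder between 14 and 26 N and value of joint keeper above 1.2 rad), for 0.5 s.
At the end, for the whole second after the job is handed in: The cylinder rests on the landing between ridge and stop (axis within 3.5 mm of touching the stop, square to it within 0.05 rad, within 30 mm of the middle), still, and the keeper is down over it to within 0.12 rad (x of cylinder in the frame of rack above 0.0665 m and z of cylinder in the frame of rack between 0.032 and 0.0378 m and y of cylinder in the frame of rack between -0.03 and 0.03 m and angle between the y axis of cylinder and the y axis of rack, either way round below 0.05 rad and value of joint keeper below 0.12 rad and linear speed of cylinder below 0.02 m/s).
It fails at once if the robot presses on the cylinder with more than 40 N (contact force between any of the fingers, the arm and cylinder above 40 N).
It fails at once if the cylinder is shoved from the side or gripped: fingers touch it while reaching more than about 7 mm below its top (contact force between the fingers and cylinder above 0.5 N and z of the grasp point in the frame of rack below 0.066 m).
It fails at once if the cylinder runs away or is flung (faster than 0.3 m/s) (linear speed of cylinder above 0.3 m/s).
It fails at once if the cylinder is lifted off the rack or falls from it (z of cylinder in the frame of rack above 0.05 m or z of cylinder in the frame of rack below 0.025 m).
It fails at once if a bystander is moved by more than 20 mm (distance of any of jar, beaker, offcut, bulb from where it was at the start of the episode above 0.02 m).
It also fails if it takes over 72 s, if anything falls off the work surface, if the arm or the gripper's body presses on something with over 40 N, if the wrist force passes 120 N, or if a joint passes its speed limit or range.

## Working session

There is one attempt and no reset: what is moved stays moved. The work goes in short steps, Python scripts to look and compute and a tool call to move; the robot and the scene stay as the last step left them, time stands still between calls to the robot, and variables do not carry over. Pictures are saved under pics/ and viewed, at most 13 in all, crops included, and the job is handed in when it is done.

Besides the shell and the picture viewer there is one more tool, called after "Call:" as name(argument=value, ...) on one line, values as JSON. step_arm: Moves the arm, as the interface text tells. Its arguments: {"type":"object","properties":{"targets":{"type":"array","items":{"type":"array"}},"grip_force":{"type":"number"}},"required":["targets"]}

```bash
mkdir -p pics; cat > h.py <<'E'
import numpy as np, cv2
from workcell import *
def shot(n,f=None):
    im=read_camera(n)
    if f: cv2.imwrite('pics/'+f,im[:,:,::-1])
    return im
def ray(n,uv):
    c=calibration(n);K=np.array(c['camera_matrix']);R=np.array(c['R']);t=np.array(c['t'])
    d=R.T@np.linalg.inv(K)@np.array([uv[0],uv[1],1.]);return -R.T@t,d
def onz(n,uv,z):
    o,d=ray(n,uv);return o+d*(z-o[2])/d[2]
def proj(n,X):
    c=calibration(n);p=np.array(c['camera_matrix'])@(np.array(c['R'])@np.array(X)+np.array(c['t']));return p[:2]/p[2]
E
python3 - <<'E'
from h import *
s=read_state();print(s)
a=shot('top','top0.png')
for q in ['rack','home','cylinder','keeper','keeper_grip','keeper_hinge','jar','beaker','offcut','bulb']:
    for r in tip_of('top',q)[:3]: print('top',q,r['score'],r['at'],np.round(onz('top',r['at'][::-1],.033),3))
b=shot('side','side0.png')
for q in ['cylinder','keeper_grip','keeper_hinge','rack']:
    for r in tip_of('side',q)[:3]: print('side',q,r['score'],r['at'])
E
```

```text
{'time': 0.0, 'q': array([ 1.09509213e+00,  2.64734748e-01,  1.60540523e+00,  1.00965146e-05,
        1.27370671e+00, -3.69042646e-02]), 'joint_vel': array([-1.05583900e-03,  8.66227254e-05, -3.10816971e-04, -1.75291646e-03,
       -4.52816574e-05, -1.67790645e-04]), 'joint_torque': array([ 1.57423219e-03, -5.15103614e+01, -3.67322659e+01,  2.49305085e-04,
        1.27053360e-02,  2.22078961e-05]), 'tool_pos': array([0.28650968, 0.6105304 , 0.30255739]), 'tcp_rot': array([-0.68362657, -3.06571342,  0.0034205 ]), 'wrist_force': array([-0.67181526,  0.17024316,  1.03336704]), 'torque': array([-0.01588981, -0.03183114,  0.03657805]), 'grip_force': 0.0, 'width': 1.0005467306457716}
top rack 0.7 [292.6, 403.0] [ 0.394 -0.087  0.033]
top rack 0.58 [231.6, 354.3] [0.502 0.001 0.033]
top home 0.68 [234.7, 319.3] [0.494 0.065 0.033]
top home 0.28 [233.0, 356.2] [ 0.499 -0.002  0.033]
top cylinder 0.94 [225.0, 362.4] [ 0.514 -0.013  0.033]
top cylinder 0.76 [361.4, 470.5] [ 0.278 -0.204  0.033]
top cylinder 0.76 [218.9, 191.8] [0.519 0.3   0.033]Traceback (most recent call last):
  File "<stdin>", line 5, in <module>
ValueError: it knows: beaker, bulb, cylinder, home, jar, keeper_grip, keeper_hinge, offcut, rack
```

```bash
python3 - <<'E'
from h import *
a=shot('top','top1.png')
for q in ['keeper_grip','keeper_hinge','jar','beaker','offcut','bulb']:
    for r in tip_of('top',q)[:2]: print('top',q,r['score'],r['at'],np.round(onz('top',r['at'][::-1],.06),3))
b=shot('side','side1.png')
for q in ['cylinder','keeper_grip','keeper_hinge','home']:
    for r in tip_of('side',q)[:2]: print('side',q,r['score'],r['at'])
E
```

```text
top keeper_grip 0.9 [242.9, 242.4] [0.473 0.199 0.06 ]
top keeper_grip 0.2 [232.1, 358.0] [ 0.496 -0.004  0.06 ]
top keeper_hinge 0.74 [240.5, 293.6] [0.479 0.109 0.06 ]
top jar 0.87 [171.7, 316.7] [0.605 0.071 0.06 ]
top beaker 0.8 [310.6, 339.4] [0.359 0.026 0.06 ]
top offcut 0.68 [162.7, 371.9] [ 0.623 -0.027  0.06 ]
top bulb 0.62 [225.8, 363.2] [ 0.508 -0.013  0.06 ]
top bulb 0.6 [289.1, 401.8] [ 0.398 -0.081  0.06 ]
side cylinder 0.96 [275.7, 348.6]
side cylinder 0.79 [179.7, 310.3]
side keeper_grip 0.83 [189.8, 293.0]
side keeper_hinge 0.62 [221.5, 311.1]
side home 0.59 [257.8, 325.3]
```

View pics/top0.png

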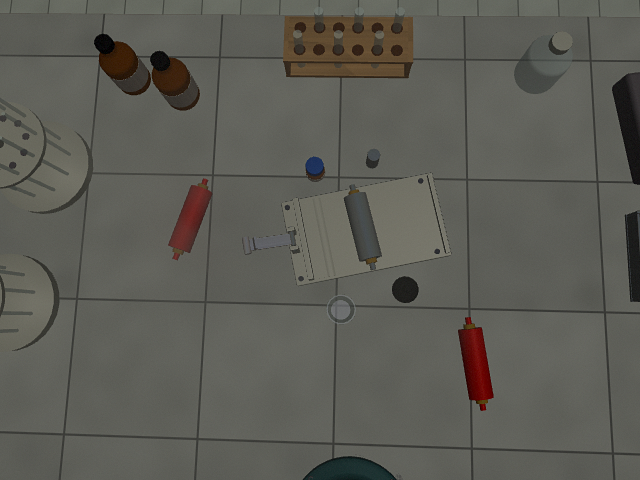

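View pics/side1.png

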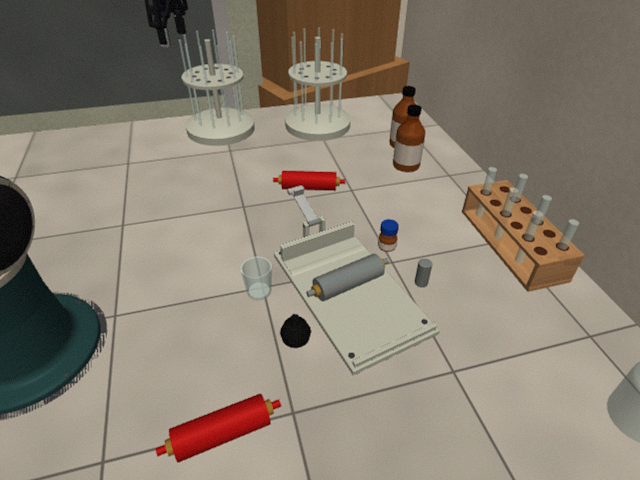

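The steel cylinder is the grey one at top px (362,226), lying on the rack. The red ones at (190,220) and (476,363) are look-alikes. The keeper is swung back to the left, with its bar at (246,243). I'll confirm this in a crop.

```bash
python3 - <<'E'
from h import *
im=cv2.imread('pics/top1.png')[160:310,235:455]
im=cv2.resize(im,None,fx=3.6,fy=3.6,interpolation=cv2.INTER_CUBIC)
cv2.imwrite('pics/crop.png',cv2.convertScaleAbs(im,alpha=1.5))
E
```

```text
(no output)
```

View pics/crop.png

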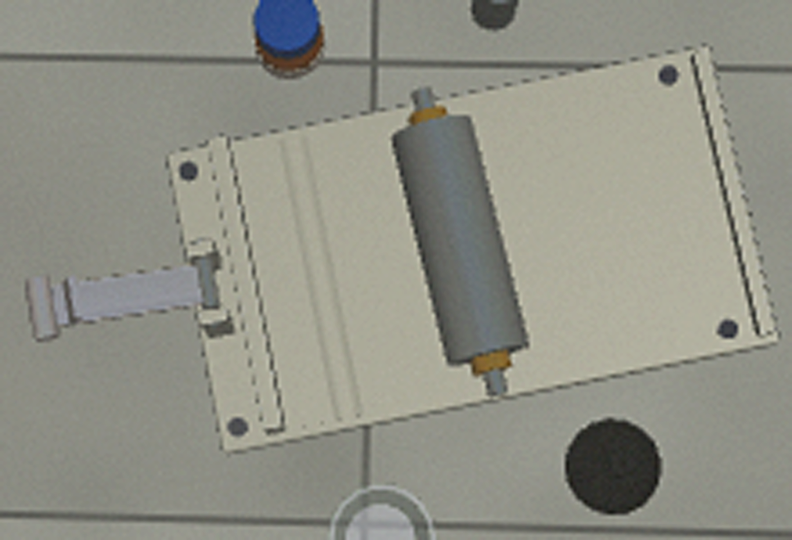

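The crop confirms it: the grey steel cylinder is at crop px (460,240), i.e. top px (363,227). The ridge lines are near crop x 320 and the stop bar is at about (255,285). The keeper is open to the left, with its bar at (42,308).

```bash
python3 - <<'E'
from h import *
from scipy.optimize import least_squares
W=lambda p,z:onz('top',(p[0]/3.6+235-.36,p[1]/3.6+160-.36),z)
P=dict(FL=((227,452),.012),FR=((167,156),.012),BL=((777,342),.022),BR=((708,45),.022),curb0=((694,55),.017),curb1=((758,335),.017),hinge=((208,283),.0605),ridge0=((295,140),.014),ridge1=((350,418),.014),bar0=((230,138),.012),bar1=((284,430),.012),
cylA=((423,100),.033),cylB=((496,380),.033),cA=((435,122),.048),cB=((487,356),.048))
w={k:W(*v) for k,v in P.items()}
for k in w: print(k,np.round(w[k],4))
d=lambda a,b:np.linalg.norm(w[a]-w[b]);print(d('FL','FR'),d('BL','BR'),d('FL','BL'),d('FR','BR'))
ax=[('BL','FL'),('BR','FR')]
for a,b in ax: v=w[b]-w[a];print(np.degrees(np.arctan2(v[1],v[0])))
for a,b in [('FR','FL'),('BR','BL'),('ridge0','ridge1'),('curb0','curb1'),('cylA','cylB')]: v=w[a]-w[b];print(a,np.degrees(np.arctan2(v[1],v[0]))+90)
mx=(w['FL']+w['FR']+w['BL']+w['BR'])/4
v=(w['FL']-w['BL']+w['FR']-w['BR'])[:2];u=v/np.linalg.norm(v);n=np.array([-u[1],u[0]])
print('u',u)
for k in w: q=(w[k]-mx)[:2];print(k,np.round([q@u*1e3,q@n*1e3],1))
print('side est hinge',proj('side',w['hinge']))
for name,uv in [('grip',(293,189.8)),('hinge',(311.1,221.5))]:
    o,dd=ray('side',uv)
    t2={'grip':(242.4,242.9),'hinge':(293.6,240.5)}[name]
    o2,d2=ray('top',t2)
    s=np.linalg.lstsq(np.c_[dd,-d2],o2-o,rcond=None)[0]
    A=o+s[0]*dd;B=o2+s[1]*d2;q=((A+B)/2-mx)[:2];print(name,A,B,q@u,q@n)
E
```

```text
FL [0.4032 0.1025 0.012 ]
FR [0.5565 0.1389 0.012 ]
BL [ 0.4648 -0.1739  0.022 ]
BR [ 0.6185 -0.1403  0.022 ]
curb0 [ 0.6144 -0.1339  0.017 ]
curb1 [ 0.4687 -0.1655  0.017 ]
hinge [0.4827 0.111  0.0605]
ridge0 [0.5659 0.0722 0.014 ]
ridge1 [0.4219 0.0403 0.014 ]
bar0 [0.5667 0.1063 0.012 ]
bar1 [0.4151 0.0738 0.012 ]
cylA [0.5838 0.0066 0.033 ]
cylB [ 0.4411 -0.0322  0.033 ]
cA [0.5688 0.0008 0.048 ]
cB [ 0.4514 -0.0266  0.048 ]
0.15757563207905503 0.15735649577933708 0.2833397808642147 0.286191820878178
102.56419508088578
102.52322834462304
FR 103.37685103331155
BR 102.33887150331324
ridge0 102.50516884637955
curb0 102.21488988141923
cylA 105.2125988502763
u [-0.21718263  0.97613099]
FL [141.1  78.8]
FR [143.4 -78.8]
BL [-142.    78.7]
BR [-142.6  -78.7]
curb0 [-135.5  -76.1]
curb1 [-134.6   73. ]
hinge [132.2  -0.7]
ridge0 [ 76.3 -73.5]
ridge1 [76.4 74.1]
bar0 [109.4 -81.7]
bar1 [110.5  73.4]
cylA [  8.3 -76.7]
cylB [ 1.4 71. ]
cA [  5.9 -60.8]
cB [ 4.6 59.8]
side est hinge [314.12262125 222.48666298]
grip [0.46287848 0.1965541  0.07939213] [0.46978359 0.19575923 0.08019151] 0.21886633197611471 -0.003210734501084657
hinge [0.47644351 0.10852714 0.06603807] [0.47796159 0.10831933 0.06623884] 0.13086590274621096 0.0052314229275827375
```

```bash
cat >> h.py <<'E'
from scipy.spatial.transform import Rotation as Ro
O=np.array([.5068,-.0006,0]);A=np.radians(102.5)
RW=Ro.from_euler('z',A).as_matrix()
def where(s=None):
    s=s or read_state();T=Ro.from_rotvec(s['tcp_rot']).as_matrix()
    tip=RW.T@(s['tool_pos']+T[:,2]*nose_length()-O) if callable(nose_length) else RW.T@(s['tool_pos']+T[:,2]*nose_length-O)
    yy=RW.T@T[:,1]
    return s,T,tip,np.degrees(np.arctan2(yy[1],yy[0]))
def delta(x,y,z):
    s,T,tip,a=where()
    print('t',round(s['time'],2),'tip rack mm',np.round(tip*1e3,1),'tool y vs rack x deg',round(a,1),'tilt',np.round(RW.T@T[:,2],3),'F',np.round(s['wrist_force'],1),'w',round(s['width'],2))
    print('tool shift mm',np.round(T.T@RW@(np.array([x,y,z])/1e3-tip)*1e3,1))
E
python3 -c "
from h import *
print(nose_length() if callable(nose_length) else nose_length)
delta(-23,0,95)"
```

```text
0.0726
t 0.8 tip rack mm [644.8  82.4 231.3] tool y vs rack x deg -37.6 tilt [ 0. -0. -1.] F [ 0.   0.1 -0.9] w 1.0
tool shift mm [-473.1 -478.5  136.3]
```

Call:
step_arm(targets=[[[0,0,0],[-29,-29,0],0],[[0,0,0],[-29,-29,0],0],[[0,0,0],[-29,-29,0],0],[[0,0,0],[-29,-29,0],0],[[0,0,0],[-29,-29,0],0]])

```text
time: 1.22
tool_pos: [0.3566, 0.4165, 0.3039]
tcp_rot: [0.682, 3.066, 0.0]
wrist_force: [0.1, -0.1, 0.6]
width: 0.298
grip_force: 0.0
```

Call:
step_arm(targets=[[[0,0,0],[-29,-29,0],0],[[0,0,0],[-29,-29,0],0],[[0,0,0],[-29,-29,0],0],[[0,0,0],[-29,-29,0],0],[[0,0,0],[-29,-29,0],0]])

```text
time: 1.63
tool_pos: [0.4263, 0.2235, 0.3043]
tcp_rot: [0.683, 3.065, 0.001]
wrist_force: [1.3, -0.2, 0.5]
width: -0.006
grip_force: 0.0
```

Call:
step_arm(targets=[[[0,0,-0.12],[0,0,15],0],[[0,0,-0.12],[0,0,15],0],[[0,0,-0.12],[0,0,15],0],[[0,0,-0.12],[0,0,15],0],[[0,0,-0.12],[0,0,15],0]])

```text
time: 2.05
tool_pos: [0.4263, 0.225, 0.2285]
tcp_rot: [-0.261, 3.13, 0.0]
wrist_force: [-0.2, -0.6, 0.3]
width: -0.003
grip_force: 0.0
```

```bash
python3 -c "
from h import *
print(nose_length() if callable(nose_length) else nose_length)
delta(-23,0,95)"
```

```text
0.0726
t 2.05 tip rack mm [237.7  29.7 155.9] tool y vs rack x deg -3.0 tilt [ 0.    -0.001 -1.   ] F [-0.2 -0.6  0.3] w -0.0
tool shift mm [ -43.2 -258.8   60.9]
```

Call:
step_arm(targets=[[[0,0,-0.052],[0,0,10],0],[[0,0,0],[-4.2,-37,0],0],[[0,0,0],[-4.2,-37,0],0],[[0,0,0],[-4.2,-37,0],0],[[0,0,0],[-4.2,-37,0],0]])

```text
time: 2.47
tool_pos: [0.4741, 0.083, 0.2191]
tcp_rot: [-0.336, 3.123, 0.0]
wrist_force: [1.2, -0.2, -0.5]
width: -0.002
grip_force: 0.0
```

Call:
step_arm(targets=[[[0,0,0],[-4.2,-37,0],0],[[0,0,0],[-4.2,-37,0],0],[[0,0,0],[-4.2,-37,0],0],[[0,0,0],[0,0,20],0],[[0,0,0],[0,0,0],0]])

```text
time: 2.88
tool_pos: [0.5086, -0.0235, 0.1967]
tcp_rot: [0.328, -3.121, -0.001]
wrist_force: [-0.7, -0.0, -0.9]
width: -0.002
grip_force: 0.0
```

```bash
python3 - <<'E'
from h import *
delta(-23,0,60)
shot('wrist','w1.png')
for r in tip_of('wrist','cylinder')[:2]: print(r)
s,T,tip,a=where();print(proj('wrist',O+RW@tip),proj('wrist',O+RW@[-.013,0,.054]))
shot('side','s2.png')
E
```

```text
t 2.88 tip rack mm [-22.7   3.4 124.1] tool y vs rack x deg -0.5 tilt [ 0.001  0.004 -1.   ] F [-0.7 -0.  -0.9] w -0.0
tool shift mm [-3.7 -0.3 64.1]
{'at': [252.6, 327.8], 'score': 0.65}
[316.25395593 309.48013125] [329.14293117 259.22090799]
```

View pics/w1.png

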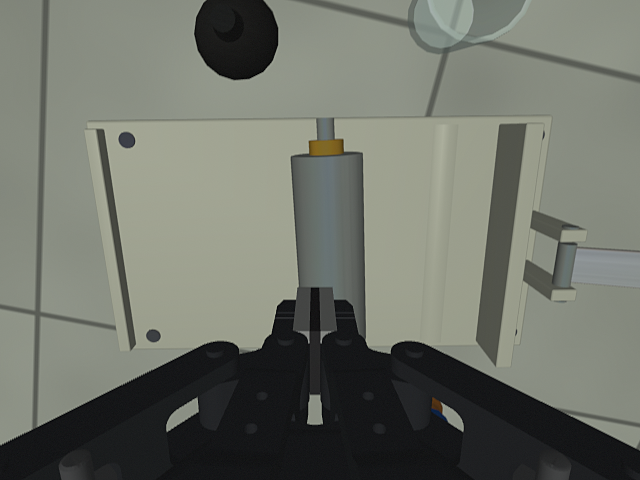

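The wrist view shows the grey cylinder at px (328,250), the closed fingertips at (315,309), the ridge at about x 440 and the stop bar at about 510. All of this agrees with the rack estimate. The tip is narrow along the closing line, so I'll measure it and consider a quarter turn.

```bash
python3 - <<'E'
from h import *
s,T,tip,a=where();print(s['q'].round(2))
for i in (0,1): 
  p=proj('wrist',O+RW@tip+T[:,i]*.01)-proj('wrist',O+RW@tip);print('10mm along tool',"xy"[i],p)
E
```

```text
[-0.09  0.04  2.06  0.    1.04 -1.87]
10mm along tool x [ 1.51468427e-02 -2.35274721e+01]
10mm along tool y [ 2.52798525e+01 -1.52488520e-02]
```

Call:
step_arm(targets=[[[0,0,0.12],[0,0,4],0],[[0,0,0.12],[0,0,4],0],[[0,0,0.12],[0,0,4],0],[[0,0,0.12],[0,0,4],0],[[0,0,0.12],[0,0,4],0]])

```text
time: 3.45
tool_pos: [0.5098, -0.0201, 0.1798]
tcp_rot: [0.609, 3.081, 0.0]
wrist_force: [-0.3, 0.5, -1.1]
width: -0.004
grip_force: 0.0
```

Call:
step_arm(targets=[[[0,0,0.12],[0,0,4],0],[[0,0,0.12],[0,0,4],0],[[0,0,0.12],[0,0,4],0],[[0,0,0.12],[0,0,4],0],[[0,0,0.12],[0,0,4],0]])

```text
time: 3.87
tool_pos: [0.5099, -0.0201, 0.1598]
tcp_rot: [1.492, 2.763, 0.001]
wrist_force: [0.9, 0.4, 0.4]
width: 0.003
grip_force: 0.0
```

Call:
step_arm(targets=[[[0,0,0.12],[0,0,4],0],[[0,0,0.12],[0,0,4],0],[[0,0,0.12],[0,0,4],0],[[0,0,0],[0,0,0],0]])

```text
time: 4.2
tool_pos: [0.5093, -0.0201, 0.1471]
tcp_rot: [-1.96, -2.455, 0.0]
wrist_force: [-0.4, -0.4, 0.2]
width: -0.001
grip_force: 0.0
```

```bash
python3 - <<'E'
from h import *
delta(-21,0,60)
shot('wrist','w2.png')
for r in tip_of('wrist','cylinder')[:2]: print(r)
print(proj('wrist',O+RW@[-.013,0,.033]),proj('wrist',O+RW@[-.013,0,.054]),proj('wrist',O+RW@[-.013,.06,.033]),proj('wrist',O+RW@[-.013,-.06,.033]))
E
```

```text
t 4.2 tip rack mm [-19.6   1.8  74.5] tool y vs rack x deg -89.7 tilt [ 0.  0. -1.] F [-0.4 -0.4  0.2] w -0.0
tool shift mm [-1.4  1.8 14.5]
{'at': [256.5, 321.8], 'score': 0.92}
{'at': [127.8, 559.2], 'score': 0.65}
[318.67173953 256.31372642] [319.11750861 271.25707959] [196.70696288 255.06251178] [440.48045053 257.56334001]
```

View pics/w2.png

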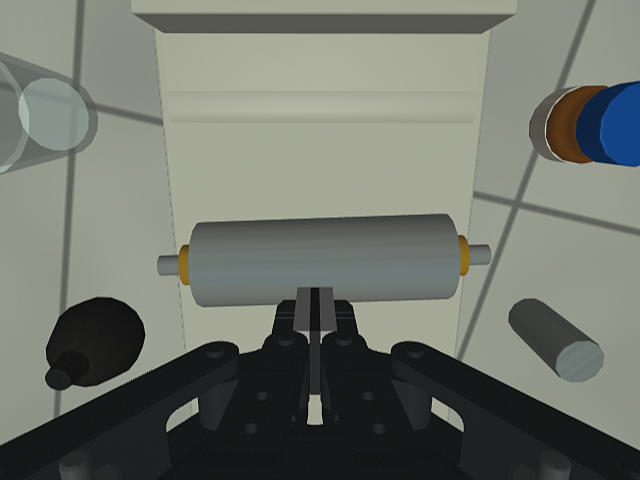

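Call:
step_arm(targets=[[[0,0,0],[-1,-2,8],0],[[0,0,0],[0,0,8],0],[[0,0,0],[0,0,1.5],0],[[0,0,0],[0,0,1],0],[[0,0,0],[0,0,0.5],0]])

```text
time: 4.72
tool_pos: [0.5076, -0.0231, 0.1273]
tcp_rot: [-1.958, -2.455, 0.001]
wrist_force: [-0.4, -0.6, 0.3]
width: 0.003
grip_force: 0.0
```

Call:
step_arm(targets=[[[0,0,0],[0,0,0.5],0],[[0,0,0],[0,0,0],0]])

```text
time: 4.88
tool_pos: [0.508, -0.0231, 0.1274]
tcp_rot: [1.959, 2.456, 0.0]
wrist_force: [0.4, -0.2, 1.1]
width: -0.001
grip_force: 0.0
```

Call:
step_arm(targets=[[[0,0,0],[0,0,0.5],0],[[0,0,0],[0,0,0],0]])

```text
time: 5.05
tool_pos: [0.508, -0.0231, 0.127]
tcp_rot: [1.959, 2.456, 0.0]
wrist_force: [0.6, 0.2, -0.6]
width: 0.002
grip_force: 0.0
```

Call:
step_arm(targets=[[[0,0,0],[0,0,0.5],0],[[0,0,0],[0,0,0],0]])

```text
time: 5.22
tool_pos: [0.5081, -0.0231, 0.1266]
tcp_rot: [1.959, 2.455, 0.0]
wrist_force: [-0.8, -0.3, 0.6]
width: 0.001
grip_force: 0.3
```

Call:
step_arm(targets=[[[0,0,0],[0,0,0.5],0],[[0,0,0],[0,0,0],0]])

```text
time: 5.38
tool_pos: [0.5082, -0.0231, 0.1265]
tcp_rot: [1.959, 2.456, 0.0]
wrist_force: [-2.2, -0.1, 3.2]
width: -0.001
grip_force: 2.0
```

Call:
step_arm(targets=[[[0,0,0],[0,0,0.5],0],[[0,0,0],[0,0,0],0]])

```text
time: 5.55
tool_pos: [0.5083, -0.0232, 0.1264]
tcp_rot: [1.959, 2.455, 0.0]
wrist_force: [-2.5, -0.8, 7.2]
width: -0.003
grip_force: 3.7
```

Call:
step_arm(targets=[[[0,0,0],[4,0,0],0],[[0,0,0],[7,0,0],0],[[0,0,0],[9,0,0],0],[[0,0,0],[8,0,0],0],[[0,0,0],[6,0,0],0]])

```text
time: 5.97
tool_pos: [0.4997, 0.0102, 0.1264]
tcp_rot: [-1.958, -2.455, 0.002]
wrist_force: [-5.5, -1.3, 10.0]
width: 0.0
grip_force: 4.8
```

Call:
step_arm(targets=[[[0,0,0],[2,0,0],0],[[0,0,0],[0,0,0],0]])

```text
time: 6.13
tool_pos: [0.4991, 0.0125, 0.1262]
tcp_rot: [-1.957, -2.455, 0.002]
wrist_force: [-6.2, -0.7, 10.3]
width: 0.001
grip_force: 5.3
```

```bash
python3 - <<'E'
from h import *
delta(5,0,54)
shot('wrist')
print([(r['score'],r['at']) for r in tip_of('wrist','cylinder')[:1]],proj('wrist',O+RW@[.005,0,.033]))
E
```

```text
t 6.13 tip rack mm [14.4  4.8 53.6] tool y vs rack x deg -89.6 tilt [ 0.     0.002 -1.   ] F [-6.2 -0.7 10.3] w 0.0
tool shift mm [-9.5  4.7 -0.4]
[(0.83, [306.4, 330.9])] [326.40357716 305.39330222]
```

Call:
step_arm(targets=[[[0,0,0],[0,0,-2],0],[[0,0,0],[0,0,-4],0],[[0,0,0],[-18.5,0,0],0],[[0,0,0],[0,0,4],0],[[0,0,0],[0,0,0.5],0]])

```text
time: 6.65
tool_pos: [0.5039, -0.0063, 0.1264]
tcp_rot: [-1.961, -2.454, -0.0]
wrist_force: [-0.3, -0.2, 0.9]
width: -0.003
grip_force: 1.0
```

Call:
step_arm(targets=[[[0,0,0],[0,0,1],0],[[0,0,0],[0,0,0.5],0],[[0,0,0],[0,0,0],0]])

```text
time: 6.9
tool_pos: [0.5041, -0.0058, 0.1262]
tcp_rot: [-1.959, -2.456, 0.001]
wrist_force: [-1.7, -1.0, 7.5]
width: 0.001
grip_force: 4.1
```

```bash
python3 - <<'E'
from h import *
delta(5,0,54)
shot('wrist')
print([(r['score'],r['at']) for r in tip_of('wrist','cylinder')[:1]],proj('wrist',O+RW@[.005,0,.033]))
E
```

```text
t 6.9 tip rack mm [-4.5  3.8 53.6] tool y vs rack x deg -89.7 tilt [-0.  0. -1.] F [-1.7 -1.   7.5] w 0.0
tool shift mm [ 9.5  3.9 -0.4]
[(0.85, [267.3, 329.3])] [324.61142008 266.41812464]
```

Call:
step_arm(targets=[[[0,0,0],[4,0,0],0],[[0,0,0],[8,0,0],0],[[0,0,0],[10,0,0],0],[[0,0,0],[8,0,0],0],[[0,0,0],[5,0,0],0]])

```text
time: 7.42
tool_pos: [0.4952, 0.0289, 0.1263]
tcp_rot: [-1.957, -2.455, 0.003]
wrist_force: [-6.8, -2.1, 11.1]
width: -0.003
grip_force: 5.5
```

Call:
step_arm(targets=[[[0,0,0],[2,0,0],0],[[0,0,0],[0,0,-2],0],[[0,0,0],[0,0,-4],0],[[0,0,0],[-19,0,0],0],[[0,0,0],[0,0,4],0]])

```text
time: 7.83
tool_pos: [0.5014, 0.0105, 0.1284]
tcp_rot: [1.958, 2.453, 0.002]
wrist_force: [0.1, -0.5, 0.4]
width: -0.0
grip_force: 0.0
```

Call:
step_arm(targets=[[[0,0,0],[0,0,1],0],[[0,0,0],[0,0,1],0],[[0,0,0],[0,0,0],0]])

```text
time: 8.08
tool_pos: [0.5003, 0.0117, 0.1261]
tcp_rot: [1.959, 2.455, -0.0]
wrist_force: [-0.7, -2.0, 6.3]
width: -0.0
grip_force: 3.5
```

```bash
python3 - <<'E'
from h import *
delta(23,0,54)
shot('wrist')
print([(r['score'],r['at']) for r in tip_of('wrist','cylinder')[:1]],proj('wrist',O+RW@[.023,0,.033]))
E
```

```text
t 8.08 tip rack mm [13.4  3.7 53.5] tool y vs rack x deg -89.7 tilt [-0.  0. -1.] F [-0.7 -2.   6.3] w -0.0
tool shift mm [ 9.6  3.8 -0.5]
[(0.72, [261.8, 325.9])] [324.4354326  266.55639532]
```

Call:
step_arm(targets=[[[0,0,0],[4,0,0],0],[[0,0,0],[8,0,0],0],[[0,0,0],[8,0,0],0],[[0,0,0],[6,0,0],0],[[0,0,0],[3,0,0],0]])

```text
time: 8.6
tool_pos: [0.4928, 0.0406, 0.1264]
tcp_rot: [-1.958, -2.455, 0.002]
wrist_force: [-6.4, -1.4, 12.9]
width: 0.003
grip_force: 6.3
```

Call:
step_arm(targets=[[[0,0,0],[1,0,0],0],[[0,0,0],[0,0,0],0]])

```text
time: 8.77
tool_pos: [0.4926, 0.0415, 0.1264]
tcp_rot: [-1.958, -2.455, 0.002]
wrist_force: [-6.2, -1.1, 12.7]
width: 0.001
grip_force: 6.4
```

```bash
python3 - <<'E'
from h import *
delta(40,0,54)
shot('wrist','w3.png')
print([(r['score'],r['at']) for r in tip_of('wrist','cylinder')[:1]],proj('wrist',O+RW@[.04,0,.033]),proj('wrist',O+RW@[.04,0.08,.033]),proj('wrist',O+RW@[.04,-0.08,.033]))
E
```

```text
t 8.77 tip rack mm [44.2  4.9 53.8] tool y vs rack x deg -89.6 tilt [ 0.     0.002 -1.   ] F [-6.2 -1.1 12.7] w 0.0
tool shift mm [-4.2  4.9 -0.2]
[(0.64, [298.3, 326.2])] [326.7839351 294.6997005] [148.49853167 293.54078386] [505.37761564 295.86062105]
```

View pics/w3.png

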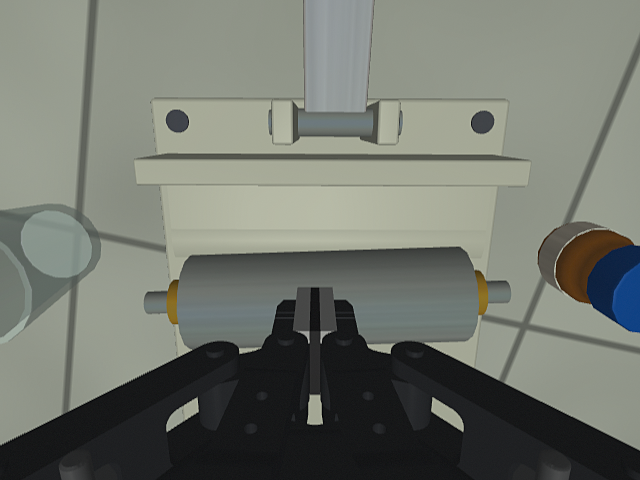

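The wrist view shows the cylinder with its centre at (327,297), rack x about 39, just before the ridge (row 240). Its axis runs from (155,302) to (500,291), a skew of about 0.04 rad with the left end lagging. I'll press somewhat towards that end for the climb.

Call:
step_arm(targets=[[[0,0,0],[0,0,-2],0],[[0,0,0],[0,0,-4],0],[[0,0,0],[-15,-6,0],0],[[0,0,0],[0,0,4],0],[[0,0,0],[0,0,1],0]])

```text
time: 9.28
tool_pos: [0.4906, 0.0248, 0.1259]
tcp_rot: [-1.961, -2.454, 0.0]
wrist_force: [-1.1, -1.1, 8.8]
width: 0.004
grip_force: 4.3
```

Call:
step_arm(targets=[[[0,0,0],[0,0,1],0],[[0,0,0],[0,0,0],0]])

```text
time: 9.45
tool_pos: [0.4908, 0.025, 0.126]
tcp_rot: [-1.959, -2.455, 0.002]
wrist_force: [-3.9, -2.0, 8.4]
width: -0.0
grip_force: 4.1
```

```bash
python3 - <<'E'
from h import *
delta(39,0,54)
shot('wrist')
print([(r['score'],r['at']) for r in tip_of('wrist','cylinder')[:1]],proj('wrist',O+RW@[.039,0,.033]))
E
```

```text
t 9.45 tip rack mm [28.4 10.2 53.4] tool y vs rack x deg -89.7 tilt [-0.     0.001 -1.   ] F [-3.9 -2.   8.4] w -0.0
tool shift mm [10.5 10.3 -0.7]
[(0.91, [261.9, 337.7])] [339.33443036 264.51193579]
```

Call:
step_arm(targets=[[[0,0,0],[4,0,0],0],[[0,0,0],[4,0,0],0],[[0,0,0],[2,0,0],0]])

```text
time: 9.8
tool_pos: [0.4882, 0.035, 0.1264]
tcp_rot: [-1.958, -2.455, 0.002]
wrist_force: [-5.8, -2.5, 13.4]
width: 0.001
grip_force: 6.7
```

Call:
step_arm(targets=[[[0,0,0],[4,0,0],0],[[0,0,0],[2,0,0],0]])

```text
time: 9.97
tool_pos: [0.4865, 0.0405, 0.1267]
tcp_rot: [-1.957, -2.455, 0.005]
wrist_force: [-8.2, -5.1, 18.0]
width: 0.004
grip_force: 8.8
```

Call:
step_arm(targets=[[[0,0,0],[3,0,0],0],[[0,0,0],[1,0,0],0]])

```text
time: 10.13
tool_pos: [0.4857, 0.0441, 0.1271]
tcp_rot: [-1.957, -2.456, 0.005]
wrist_force: [-9.9, -6.8, 20.8]
width: -0.002
grip_force: 10.7
```

Call:
step_arm(targets=[[[0,0,0],[4,0,-0.7],0],[[0,0,0],[4,0,-0.5],0]])

```text
time: 10.3
tool_pos: [0.4846, 0.052, 0.1281]
tcp_rot: [1.959, 2.456, -0.002]
wrist_force: [-5.3, -3.8, 11.1]
width: 0.003
grip_force: 5.3
```

Call:
step_arm(targets=[[[0,0,0],[4,0,-0.4],0]])

```text
time: 10.38
tool_pos: [0.4838, 0.0562, 0.1284]
tcp_rot: [1.959, 2.456, -0.002]
wrist_force: [-6.3, -4.1, 14.4]
width: 0.003
grip_force: 7.1
```

```bash
python3 - <<'E'
from h import *
delta(53,0,54)
shot('wrist')
print([(r['score'],r['at']) for r in tip_of('wrist','cylinder')[:1]],proj('wrist',O+RW@[.053,0,.035]))
E
```

```text
t 10.38 tip rack mm [60.3 10.2 55.8] tool y vs rack x deg -89.7 tilt [-0.001  0.001 -1.   ] F [-6.3 -4.1 14.4] w 0.0
tool shift mm [-7.4 10.2  1.8]
[(0.67, [282.5, 570.3])] [338.44563317 302.47214515]
```

Call:
step_arm(targets=[[[0,0,0],[4,0,-0.3],0],[[0,0,0],[3,0,-0.2],0],[[0,0,0],[1,0,0],0]])

```text
time: 10.73
tool_pos: [0.4822, 0.0646, 0.1286]
tcp_rot: [-1.959, -2.456, -0.001]
wrist_force: [-4.1, 0.3, 7.9]
width: -0.0
grip_force: 3.0
```

```bash
python3 - <<'E'
from h import *
delta(60,0,54)
im=shot('wrist')
cv2.imwrite('pics/w4.png',im[150:400,100:560,::-1])
print([(r['score'],r['at']) for r in tip_of('wrist','cylinder')[:2]],proj('wrist',O+RW@[.06,0,.035]))
E
```

```text
t 10.73 tip rack mm [69.   9.9 56. ] tool y vs rack x deg -89.7 tilt [ 0. -0. -1.] F [-4.1  0.3  7.9] w -0.0
tool shift mm [-9.1  9.8  2. ]
[(0.78, [307.8, 335.4])] [336.96626279 304.74504716]
```

View pics/w4.png

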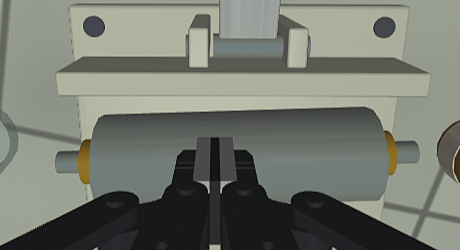

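Call:
step_arm(targets=[[[0,0,0],[2,0,0],0],[[0,0,0],[2,0,0.1],0],[[0,0,0],[0,0,0],0]])

```text
time: 11.08
tool_pos: [0.4816, 0.0687, 0.1284]
tcp_rot: [1.959, 2.456, 0.002]
wrist_force: [-2.3, 0.3, 9.7]
width: 0.004
grip_force: 4.6
```

```bash
python3 - <<'E'
from h import *
delta(60,0,54)
im=shot('wrist')
print([(r['score'],r['at']) for r in tip_of('wrist','cylinder')[:2]],proj('wrist',O+RW@[.06,0,.035]))
E
```

```text
t 11.08 tip rack mm [73.2  9.6 55.8] tool y vs rack x deg -89.7 tilt [ 0.001 -0.001 -1.   ] F [-2.3  0.3  9.7] w 0.0
tool shift mm [-13.3   9.5   1.8]
[(0.57, [307.6, 334.1])] [336.51334703 313.27168555]
```

Call:
step_arm(targets=[[[0,0,0],[0,0,-1],0],[[0,0,0],[0,0,-1],0],[[0,0,0],[0,0,-6],0],[[0,0,0],[0,0,0],0]])

```text
time: 11.52
tool_pos: [0.4813, 0.068, 0.1359]
tcp_rot: [1.959, 2.456, 0.001]
wrist_force: [-0.7, 0.1, -0.1]
width: -0.004
grip_force: 0.0
```

```bash
python3 - <<'E'
from h import *
delta(70,0,58)
im=shot('wrist','w5.png')
cv2.imwrite('pics/w5.png',im[150:400,100:560,::-1])
print([(r['score'],r['at']) for r in tip_of('wrist','cylinder')[:2]],proj('wrist',O+RW@[.07,0,.035]))
E
```

```text
t 11.52 tip rack mm [72.5 10.  63.3] tool y vs rack x deg -89.7 tilt [ 0.    -0.001 -1.   ] F [-0.7  0.1 -0.1] w -0.0
tool shift mm [-2.6 10.   5.3]
[(0.87, [289.8, 333.6])] [337.61649559 285.34236701]
```

View pics/w5.png

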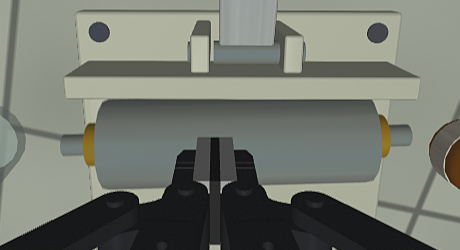

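```bash
cat > skew.py <<'E'
from h import *
def skew():
    shot('wrist');r=cut_out('wrist','cylinder')[0];g=r['region'];print(r['score'],r['extent'])
    # ends: fittings centre rows; top edge of the body
    l,t,rr,b=[int(v) for v in r['extent']]
    cs=np.arange(l+45,rr-45,4);top=np.array([np.nonzero(g[:,c])[0].min() if g[:,c].any() else np.nan for c in cs])
    p=np.polyfit(cs,top,1);res=top-np.polyval(p,cs);k=abs(res)<2;p=np.polyfit(cs[k],top[k],1)
    L=proj('wrist',O+RW@[.08,.06,.044]);R=proj('wrist',O+RW@[.08,-.06,.044])
    print('top edge slope',p[0],'ref',(R-L)[1]/(R-L)[0],'mid row',np.polyval(p,320))
    for c0,c1 in ((l+2,l+12),(rr-12,rr-2)):
        print('end row',np.nonzero(g[:,c0:c1])[0].mean(),(c0+c1)/2)
E
python3 -c "
from skew import *
delta(70,0,58);skew()"
```

```text
t 11.62 tip rack mm [72.4 10.2 62.9] tool y vs rack x deg -89.7 tilt [ 0. -0. -1.] F [ 0.2 -0.9 -1.2] w -0.0
tool shift mm [-2.5 10.2  4.9]
0.89 [158.5, 247.0, 514.8, 336.2]
top edge slope -0.000568680660866751 ref 0.005416053687153927 mid row 249.03838095618167
end row 290.8449197860963 165.0
end row 285.0 507.0
```

Call:
step_arm(targets=[[[0,0,0],[-4,-5,5],0],[[0,0,0],[0,0,1.5],0],[[0,0,0],[0,0,1],0],[[0,0,0],[0,0,0.5],0],[[0,0,0],[0,0,0],0]])

```text
time: 12.13
tool_pos: [0.4762, 0.0622, 0.1281]
tcp_rot: [-1.958, -2.454, 0.004]
wrist_force: [-6.4, -1.7, 11.9]
width: 0.004
grip_force: 6.2
```

Call:
step_arm(targets=[[[0,0,0],[0,0,0.5],0],[[0,0,0],[0,0,0],0]])

```text
time: 12.3
tool_pos: [0.4762, 0.0623, 0.128]
tcp_rot: [-1.958, -2.454, 0.004]
wrist_force: [-7.2, -2.7, 16.1]
width: -0.0
grip_force: 7.9
```

Call:
step_arm(targets=[[[0,0,0],[1.5,0,0],0],[[0,0,0],[1.5,0,0],0],[[0,0,0],[0,0,0],0]])

```text
time: 12.55
tool_pos: [0.476, 0.0649, 0.128]
tcp_rot: [-1.959, -2.456, 0.004]
wrist_force: [-6.4, -3.8, 13.1]
width: 0.001
grip_force: 7.0
```

```bash
python3 -c "
from skew import *
delta(70,0,58);skew();print(proj('wrist',O+RW@[.07,0,.035]))"
```

```text
t 12.55 tip rack mm [70.5 16.1 55.4] tool y vs rack x deg -89.6 tilt [-0.001  0.002 -1.   ] F [-6.4 -3.8 13.1] w 0.0
tool shift mm [-0.6 16.1 -2.6]
0.69 [166.2, 248.6, 537.7, 336.8]
top edge slope 0.004434942991281004 ref 0.00630824385713265 mid row 250.13012240107315
end row 288.2822966507177 173.0
end row 288.2772277227723 530.0
[351.99635391 287.84835611]
```

Call:
step_arm(targets=[[[0,0,0],[0,0,0.5],0],[[0,0,0],[0,0,0],0],[[0,0,0],[0,0,0],0],[[0,0,0],[0,0,0],0]])

```text
time: 12.98
tool_pos: [0.476, 0.0648, 0.128]
tcp_rot: [-1.959, -2.456, 0.004]
wrist_force: [-7.3, -3.2, 18.3]
width: 0.004
grip_force: 8.8
```

Call:
step_arm(targets=[[[0,0,0],[0,0,0.1],0],[[0,0,0],[0,0,0],0],[[0,0,0],[0,0,0],0],[[0,0,0],[0,0,0],0],[[0,0,0],[0,0,0],0]])

```text
time: 13.4
tool_pos: [0.476, 0.0648, 0.128]
tcp_rot: [-1.959, -2.456, 0.003]
wrist_force: [-7.7, -4.8, 18.7]
width: -0.001
grip_force: 9.1
```

Call:
step_arm(targets=[[[0,0,0],[0,0,0],0],[[0,0,0],[0,0,0],0],[[0,0,0],[0,0,0],0],[[0,0,0],[0,0,0],0],[[0,0,0],[0,0,0],0]])

```text
time: 13.82
tool_pos: [0.476, 0.0648, 0.128]
tcp_rot: [-1.959, -2.456, 0.004]
wrist_force: [-8.5, -4.3, 18.7]
width: -0.0
grip_force: 9.1
```

Call:
step_arm(targets=[[[0,0,0],[0,0,0],0],[[0,0,0],[0,0,0],0],[[0,0,0],[0,0,0],0],[[0,0,0],[0,0,0],0],[[0,0,0],[0,0,0],0]])

```text
time: 14.23
tool_pos: [0.476, 0.0648, 0.128]
tcp_rot: [-1.959, -2.456, 0.004]
wrist_force: [-7.4, -3.5, 18.4]
width: 0.001
grip_force: 9.1
```

Call:
step_arm(targets=[[[0,0,0],[0,0,-2],0],[[0,0,0],[0,0,-3],0],[[0,0,0],[0,0,-20],50],[[0,0,0],[0,0,-35],50],[[0,0,0],[30,5,0],50]])

```text
time: 14.65
tool_pos: [0.4782, 0.0938, 0.1915]
tcp_rot: [1.959, 2.446, 0.008]
wrist_force: [2.7, 0.6, 1.6]
width: 0.418
grip_force: 0.0
```

Call:
step_arm(targets=[[[0,0,0],[30,5,0],50],[[0,0,0],[30,6,0],50],[[0,0,0],[5,0,0],50],[[0,0,0],[0,0,0],50]])

```text
time: 14.98
tool_pos: [0.4704, 0.1632, 0.1859]
tcp_rot: [-1.955, -2.458, 0.001]
wrist_force: [-0.2, -0.5, 0.3]
width: 0.585
grip_force: 0.0
```

```bash
python3 - <<'E'
from h import *
delta(194,0,80)
im=shot('wrist','w6.png')
for q in ('keeper_grip','keeper_hinge','cylinder'):
  for r in tip_of('wrist',q)[:2]: print(q,r['score'],r['at'],(RW.T@(onz('wrist',r['at'][::-1],.08)-O)*1e3).round(1),(RW.T@(onz('wrist',r['at'][::-1],.0605)-O)*1e3).round(1))
for th in (2.5,2.7,2.8,2.95): print(th,proj('wrist',O+RW@[.114-.082*np.cos(th),0,.0605+.082*np.sin(th)]))
E
```

```text
t 14.98 tip rack mm [1.678e+02 1.000e-01 1.133e+02] tool y vs rack x deg -89.5 tilt [ 0.     0.001 -1.   ] F [-0.2 -0.5  0.3] w 0.58
tool shift mm [26.2  0.4 33.3]
keeper_grip 0.86 [229.2, 320.4] [189.2  -1.4  80. ] [184.2  -1.7  60.5]
keeper_hinge 0.71 [352.8, 314.9] [124.5   0.7  80. ] [112.4   0.7  60.5]
cylinder 0.77 [9.1, 471.3] [279.1 -60.8  80. ] [284.2 -67.6  60.5]
cylinder 0.73 [389.2, 313.2] [102.9   1.4  80. ] [88.4  1.5 60.5]
2.5 [317.11791185 269.63060118]
2.7 [317.11451118 239.30753418]
2.8 [317.09236001 227.73307082]
2.95 [317.0385365 214.7479363]
```

View pics/w6.png

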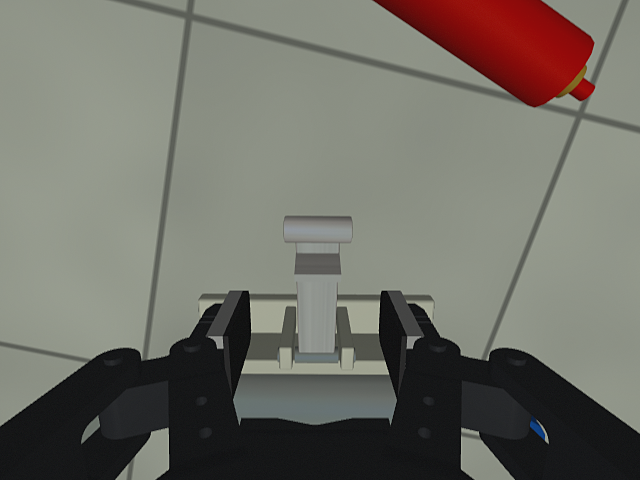

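The bar is at px (319,229), midway between the fingers, with the keeper at about 2.79 rad. I'll lower over it and grip its ends.

Call:
step_arm(grip_force=30, targets=[[[0,0,0],[23,1,0],50],[[0,0,0],[0,0,20],50],[[0,0,0],[0,0,20],50],[[0,0,0],[0,0,5],50],[[0,0,0],[0,0,0],25]])

```text
time: 15.6
tool_pos: [0.4652, 0.1831, 0.1392]
tcp_rot: [-1.959, -2.453, 0.007]
wrist_force: [-0.5, 0.4, -0.0]
width: 0.46
grip_force: 0.0
```

Call:
step_arm(targets=[[[0,0,0],[0,0,0],25],[[0,0,0],[0,0,0],25],[[0,0,0],[0,0,0],25],[[0,0,0],[0,0,0],25]])

```text
time: 15.93
tool_pos: [0.467, 0.1836, 0.1417]
tcp_rot: [1.959, 2.455, -0.001]
wrist_force: [0.6, -5.6, -1.8]
width: 0.336
grip_force: 30.4
```

```bash
python3 - <<'E'
from h import *
delta(191,0,70)
im=shot('wrist')
cv2.imwrite('pics/w7.png',im[180:420,200:440,::-1])
E
```

```text
t 15.93 tip rack mm [188.3  -1.   69.1] tool y vs rack x deg -89.7 tilt [-0.001 -0.    -1.   ] F [ 0.6 -5.6 -1.8] w 0.34
tool shift mm [ 2.7 -1.  -0.9]
```

View pics/w7.png

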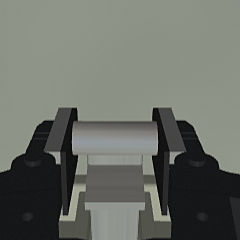

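Call:
step_arm(targets=[[[0,0,0],[-6.5,0,-13.8],25],[[0,0,0],[-9,0,-12.3],25],[[0,0,0],[-11.1,0,-10.5],25],[[0,0,0],[-12.8,0,-8.2],25],[[0,0,0],[-14.1,0,-5.7],25]])

```text
time: 16.4
tool_pos: [0.4785, 0.1328, 0.1935]
tcp_rot: [-1.958, -2.455, -0.003]
wrist_force: [-2.1, 2.6, -2.0]
width: 0.343
grip_force: 29.7
```

Call:
step_arm(targets=[[[0,0,0],[0,0,0],25]])

```text
time: 16.48
tool_pos: [0.4789, 0.1313, 0.194]
tcp_rot: [-1.961, -2.454, -0.002]
wrist_force: [-7.2, 1.4, 6.7]
width: 0.342
grip_force: 30.8
```

```bash
python3 - <<'E'
from h import *
delta(114,0,144)
shot('side')
th=np.arange(1.4,2.4,.1)
for r in tip_of('side','keeper_grip')[:1]: 
  print(r);
  for t in th: print(round(t,1),proj('side',O+RW@[.114-.082*np.cos(t),0,.0605+.082*np.sin(t)]).round(0))
E
```

```text
t 16.48 tip rack mm [134.9  -1.4 121.4] tool y vs rack x deg -89.8 tilt [ 0.001 -0.001 -1.   ] F [-7.2  1.4  6.7] w 0.34
tool shift mm [-20.9  -1.5 -22.7]
{'at': [181.6, 304.6], 'score': 0.93}
1.4 [317. 190.]
1.5 [315. 187.]
1.6 [313. 185.]
1.7 [311. 183.]
1.8 [309. 181.]
1.9 [307. 180.]
2.0 [305. 179.]
2.1 [303. 179.]
2.2 [301. 179.]
2.3 [300. 180.]
```

Call:
step_arm(targets=[[[0,0,0],[-14.9,0,-3],25],[[0,0,0],[-15.2,0,0],25],[[0,0,0],[-15,0,2.7],25],[[0,0,0],[-14.2,0,5.4],25],[[0,0,0],[-13,0,7.9],25]])

```text
time: 17.0
tool_pos: [0.4948, 0.061, 0.1808]
tcp_rot: [1.958, 2.456, -0.001]
wrist_force: [-5.5, -1.8, 7.0]
width: 0.341
grip_force: 30.1
```

Call:
step_arm(targets=[[[0,0,0],[-11.3,0,10.2],25],[[0,0,0],[-9.2,0,12.1],25],[[0,0,0],[0,0,0],25]])

```text
time: 17.25
tool_pos: [0.4996, 0.0392, 0.1563]
tcp_rot: [1.958, 2.453, -0.004]
wrist_force: [-2.6, -7.4, 6.2]
width: 0.339
grip_force: 36.6
```

```bash
python3 - <<'E'
from h import *
delta(32-2.7,0,41)
shot('side','s8.png')
for r in tip_of('side','keeper_grip')[:1]: 
  print(r);
  for t in (0.3,.4,.5,.6,.7,.8): print(round(t,1),proj('side',O+RW@[.114-.082*np.cos(t),0,.0605+.082*np.sin(t)]).round(0))
E
```

```text
t 17.25 tip rack mm [40.2 -1.6 83.7] tool y vs rack x deg -89.7 tilt [-0.003  0.    -1.   ] F [-2.6 -7.4  6.2] w 0.34
tool shift mm [-10.8  -1.7  42.8]
{'at': [220.4, 331.0], 'score': 0.44}
0.3 [335. 237.]
0.4 [334. 233.]
0.5 [333. 228.]
0.6 [332. 224.]
0.7 [331. 219.]
0.8 [329. 214.]
```

Call:
step_arm(targets=[[[0,0,0],[-6.8,0,13.6],25],[[0,0,0],[-4.2,0,14.6],25],[[0,0,0],[-1.4,0,11],25],[[0,0,0],[0,0,0],25]])

```text
time: 17.68
tool_pos: [0.5022, 0.0279, 0.1166]
tcp_rot: [1.958, 2.454, -0.003]
wrist_force: [-1.8, -9.6, 3.8]
width: 0.341
grip_force: 48.2
```

Call:
step_arm(targets=[[[0,0,0],[0,0,2],25],[[0,0,0],[0,0,0],25]])

```text
time: 17.85
tool_pos: [0.5021, 0.0279, 0.1157]
tcp_rot: [1.957, 2.455, -0.004]
wrist_force: [-3.3, -8.8, 2.4]
width: 0.338
grip_force: 48.3
```

Call:
step_arm(targets=[[[0,0,0],[0,0,2],25],[[0,0,0],[0,0,0],25]])

```text
time: 18.02
tool_pos: [0.5022, 0.0277, 0.114]
tcp_rot: [1.956, 2.455, -0.005]
wrist_force: [-3.2, -11.2, 3.4]
width: 0.34
grip_force: 48.3
```

```bash
python3 - <<'E'
from h import *
delta(32-2.7,0,41)
shot('side')
for r in tip_of('side','keeper_grip')[:1]: 
  print(r);
  for t in (0,.1,.2,0.3,.4): print(round(t,1),proj('side',O+RW@[.114-.082*np.cos(t),0,.0605+.082*np.sin(t)]).round(0))
E
```

```text
t 18.02 tip rack mm [28.4 -1.6 41.4] tool y vs rack x deg -89.6 tilt [-0.004  0.001 -1.   ] F [ -3.2 -11.2   3.4] w 0.34
tool shift mm [ 0.9 -1.6  0.4]
{'at': [244.3, 334.7], 'score': 0.51}
0 [336. 249.]
0.1 [336. 245.]
0.2 [335. 241.]
0.3 [335. 237.]
0.4 [334. 233.]
```

Call:
step_arm(targets=[[[0,0,0],[-1,0,2],25],[[0,0,0],[0,0,0],25]])

```text
time: 18.28
tool_pos: [0.5022, 0.0276, 0.1119]
tcp_rot: [1.958, 2.455, -0.003]
wrist_force: [-2.8, -6.4, 1.9]
width: 0.335
grip_force: 48.4
```

Call:
step_arm(targets=[[[0,0,0],[0,0,2],25],[[0,0,0],[0,0,0],25]])

```text
time: 18.45
tool_pos: [0.5022, 0.0276, 0.1099]
tcp_rot: [1.958, 2.455, -0.003]
wrist_force: [-2.6, -6.5, 3.4]
width: 0.335
grip_force: 48.5
```

Call:
step_arm(targets=[[[0,0,0],[0,0,1.5],25],[[0,0,0],[0,0,0],25]])

```text
time: 18.62
tool_pos: [0.5023, 0.0276, 0.1084]
tcp_rot: [1.958, 2.455, -0.002]
wrist_force: [-3.0, -6.3, 2.9]
width: 0.333
grip_force: 48.6
```

```bash
python3 - <<'E'
from h import *
delta(32-2.7,0,41)
im=shot('side')
for r in tip_of('side','keeper_grip')[:1]: print(r)
cv2.imwrite('pics/s9.png',cv2.resize(im[170:310,250:430,::-1],None,fx=4,fy=4,interpolation=cv2.INTER_CUBIC))
E
```

```text
t 18.62 tip rack mm [28.4 -1.7 35.8] tool y vs rack x deg -89.7 tilt [-0.002  0.    -1.   ] F [-3.  -6.3  2.9] w 0.33
tool shift mm [ 0.9 -1.6 -5.2]
{'at': [247.9, 332.9], 'score': 0.59}
```

View pics/s9.png

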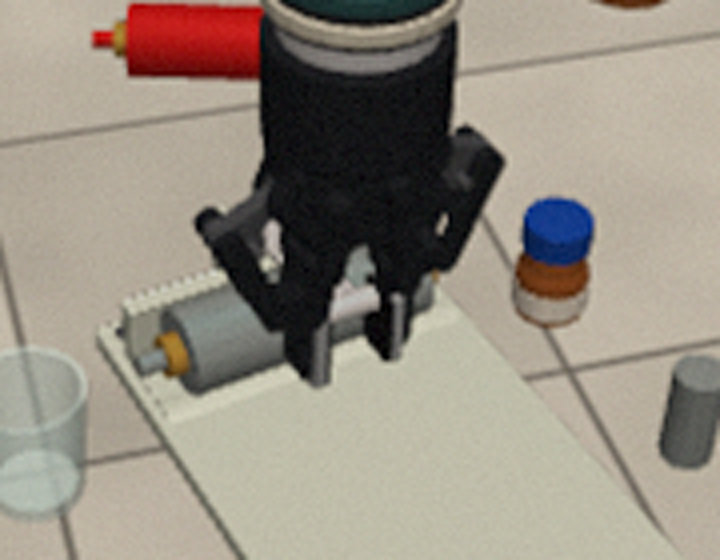

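The side view shows the bar between the fingers at crop (352,302), close to closed, with the cylinder home against the stop. I'll press on to the hinge's end.

Call:
step_arm(targets=[[[0,0,0],[0,0,1.5],25],[[0,0,0],[0,0,0],25]])

```text
time: 18.88
tool_pos: [0.5022, 0.0276, 0.1069]
tcp_rot: [1.958, 2.455, -0.003]
wrist_force: [-2.2, -5.9, 3.2]
width: 0.339
grip_force: 48.6
```

Call:
step_arm(targets=[[[0,0,0],[0,0,1.5],25],[[0,0,0],[0,0,0],25]])

```text
time: 19.05
tool_pos: [0.5021, 0.0278, 0.1053]
tcp_rot: [1.958, 2.456, -0.003]
wrist_force: [-3.4, -5.5, 1.4]
width: 0.337
grip_force: 48.7
```

Call:
step_arm(targets=[[[0,0,0],[0,0,0],55],[[0,0,0],[0,0,0],55],[[0,0,0],[0,0,0],55],[[0,0,0],[0,0,-10],55],[[0,0,0],[0,0,-30],55]])

```text
time: 19.47
tool_pos: [0.499, 0.029, 0.1416]
tcp_rot: [-1.955, -2.45, 0.008]
wrist_force: [-0.3, -0.2, -0.1]
width: 0.643
grip_force: 0.0
```

Call:
step_arm(targets=[[[0,0,0],[0,0,-35],0],[[0,0,0],[-2,0,0],0],[[0,0,0],[0,0,0],0],[[0,0,0],[0,0,0],0],[[0,0,0],[0,0,0],0]])

```text
time: 19.88
tool_pos: [0.5019, 0.027, 0.179]
tcp_rot: [-1.958, -2.455, 0.001]
wrist_force: [0.2, 0.4, 0.4]
width: 0.001
grip_force: 0.0
```

```bash
python3 - <<'E'
from h import *
delta(30,0,70)
im=shot('side')
for r in tip_of('side','keeper_grip')[:1]: print(r)
shot('wrist')
for q in ('keeper_grip','keeper_hinge','cylinder'):
  for r in tip_of('wrist',q)[:1]: print(q,r['score'],r['at'],(RW.T@(onz('wrist',r['at'][::-1],.0605)-O)*1e3).round(1))
E
```

```text
t 19.88 tip rack mm [ 28.   -1.1 106.4] tool y vs rack x deg -89.7 tilt [ 0.     0.002 -1.   ] F [0.2 0.4 0.4] w 0.0
tool shift mm [ 2.  -1.  36.4]
{'at': [246.4, 334.1], 'score': 0.65}
keeper_grip 0.68 [259.5, 317.5] [32.2 -1.7 60.5]
keeper_hinge 0.82 [85.5, 317.3] [114.1  -1.3  60.5]
```

Call:
step_arm(targets=[[[0,0,0],[2,0,25],0],[[0,0,0],[0,0,10],0],[[0,0,0],[0,0,2],0],[[0,0,0],[0,0,1],0],[[0,0,0],[0,0,0],0]])

```text
time: 20.6
tool_pos: [0.5022, 0.0288, 0.1416]
tcp_rot: [-1.959, -2.455, 0.001]
wrist_force: [-0.5, 0.5, -0.4]
width: 0.001
grip_force: 0.0
```

Call:
step_arm(targets=[[[0,0,0],[0,0,1],0],[[0,0,0],[0,0,1],0],[[0,0,0],[0,0,0],0]])

```text
time: 20.85
tool_pos: [0.5026, 0.0288, 0.1403]
tcp_rot: [1.959, 2.455, 0.001]
wrist_force: [0.3, -0.5, 0.3]
width: -0.003
grip_force: 0.0
```

Call:
step_arm(targets=[[[0,0,0],[0,0,1],0],[[0,0,0],[0,0,0.5],0],[[0,0,0],[0,0,0],0]])

```text
time: 21.1
tool_pos: [0.5027, 0.0288, 0.139]
tcp_rot: [1.959, 2.455, 0.001]
wrist_force: [-1.0, 0.3, 4.3]
width: -0.002
grip_force: 1.7
```

Call:
step_arm(targets=[[[0,0,0],[0,0,1],0],[[0,0,0],[0,0,0],0]])

```text
time: 21.27
tool_pos: [0.5028, 0.0288, 0.1387]
tcp_rot: [1.959, 2.455, 0.001]
wrist_force: [-3.0, -0.4, 9.7]
width: -0.001
grip_force: 4.6
```

Call:
step_arm(targets=[[[0,0,0],[0,0,-3],0],[[0,0,0],[0,0,-20],0],[[0,0,0],[-30,0,-30],0],[[0,0,0],[-30,0,-30],0],[[0,0,0],[0,0,0],0]])

```text
time: 21.68
tool_pos: [0.52, -0.0322, 0.2258]
tcp_rot: [1.954, 2.445, 0.008]
wrist_force: [1.7, 0.4, 0.9]
width: -0.001
grip_force: 0.0
```

```bash
python3 - <<'E'
from h import *
delta(30,0,70)
shot('wrist')
r=cut_out('wrist','cylinder')[0];g=r['region'];e=r['extent'];print(e)
l,rr=int(e[0]),int(e[2])
for c in (l+6,rr-6): 
  v=g[:,c-4:c+4].nonzero()[0].mean();print((RW.T@(onz('wrist',(c,v),.0346)-O)*1e3).round(1))
for q in ('keeper_grip','keeper_hinge'):
  for r in tip_of('wrist',q)[:1]: print(q,r['score'],(RW.T@(onz('wrist',r['at'][::-1],.0605)-O)*1e3).round(1))
E
```

```text
t 21.68 tip rack mm [-34.1  -6.9 153.2] tool y vs rack x deg -89.8 tilt [-0.006 -0.011 -1.   ] F [1.7 0.4 0.9] w -0.0
tool shift mm [64.7 -7.5 82.8]
[0.0, 352.4, 69.8, 410.3]
[-145.5  227.6   34.6]
[-146.8  185.2   34.6]
keeper_grip 0.9 [38.8  4.8 60.5]
```

```bash
python3 - <<'E'
from h import *
delta(30,0,70)
shot('wrist')
for r in cut_out('wrist','cylinder'):
  g=r['region'];e=r['extent'];l,rr=int(e[0]),int(e[2]);print(r['score'],np.round(e))
  for c in (l+6,rr-6):
    n=g[:,c-4:c+4].nonzero()[0]
    if len(n): print((RW.T@(onz('wrist',(c,n.mean()),.0346)-O)*1e3).round(1))
for q in ('keeper_grip','keeper_hinge'):
  for r in tip_of('wrist',q)[:1]: print(q,r['score'],(RW.T@(onz('wrist',r['at'][::-1],.0605)-O)*1e3).round(1))
E
```

```text
t 21.88 tip rack mm [-28.6  -1.2 145.4] tool y vs rack x deg -89.7 tilt [ 0.001  0.002 -1.   ] F [-0.7 -0.1  0.1] w -0.0
tool shift mm [58.5 -0.7 75.5]
0.96 [  1. 363.  72. 418.]
[-151.6  229.9   34.6]
[-153.3  186.7   34.6]
0.68 [178.  32. 454. 113.]
[70.4 78.7 34.6]
[ 71.5 -78.5  34.6]
keeper_grip 0.6 [33.9 -0.4 60.5]
```

Both cylinder ends are at x of about 71 mm, so it is square and centred against the stop, and the keeper is down. I'll hand the job in.

```bash
python3 -c "
from workcell import *
print(finish_job())"
```

```text
the job is handed in; nothing more can be done
None
```

The job is handed in at about 22 s, but no verdict came back: by my measurements the steel cylinder was rolled over the ridge, bedded at about 20 N for over a second, lies square against the stop, and the keeper is fully down over it.

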